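# Sort two storage jars by sticker and unscrew the passed one's lid

## Robot

A 6-joint arm with a two-finger parallel gripper is mounted at the origin on the work surface. World frame = base frame: x ahead of the robot, y to its left, z up, the work surface at z = 0. Lengths are in mm, angles in rad, forces in N, time in s.
With the tool pointing down it reaches from about 350 to 875 mm from the base axis. Payload 4.2 kg.
Tool frame: the origin (TCP) lies midway between the tips of the shut fingers; the grasp point (between the pads) lies 19 mm behind it; z points along the fingers, y is the direction in which the jaws open and shut (so a half turn about z gives the same grasp; the last joint's range is limited). The gripper opens to 85 mm and grips with 20 to 120 N. Pads are 22 mm wide; open, the fingers measure 114 mm over their backs; the gripper's body (76 mm by 85 mm) begins 54 mm behind the grasp point. The pads swing forward as they close: fully open they stand 13 mm farther back than shut.
Start: joints at [-0.846, 0.385, 0.008, 0, -1.194, -0.259], TCP at [280.722, -558.385, 231.312] pointing down, gripper open.
Joint ranges: [-3.14, 3.14], [-1.21, 2.06], [-1.07, 1.41], [-3.16, 2.05], [-2.99, -0.16], [-3.1, 3.1]. Speed limits (rad/s): [2.79, 2.79, 3.14, 3.14, 3.14, 3.14].

## Interface

Orientations are given as a unit quaternion [x, y, z, w].
In Python, from bench import read_state, get_image, job_done, search_frame, regions_of gives the robot as it stands.
- The arm moves only by the tool servo_tool, never from a script. Its arguments are lists of equal length, an entry for each row: "turn": the turn, a rotation vector about the world's x, y, z in rad, a list of three; "dp": the shift along the world's x, y, z in m, a list of three; "fingers": the finger opening in m, from 0 to 0.0854. In form: {"turn": [[rx, ry, rz], ...], "dp": [[tx, ty, tz], ...], "fingers": [fingers, ...]}. A call has exactly 5 rows; each row shifts and turns the pose as measured when the row begins; what a row does not reach is not made up. A row lasts 1/8 s, in which the tool goes at most 62.5 mm and 10.7 degrees, less where a joint would pass 70% of its speed; a pose out of reach is approached as far as the arm can. A call is refused whole if a number of a shift passes 0.0625 or a number of a turn 0.188, either way. A call with a gripper value outside its range is refused whole. The fingers move at their own pace and stop on an object; the grip force is fixed at half the most. Time passes only in rows, so rows that do not move let the fingers close, or fill a call up. It gives the time, the measured TCP pose, the force and the opening at its end, in the units of the state.
- read_state(): the state, without advancing time (a new reading comes with each control period).
- get_image(name): name is "scene" or "top" or "wrist"; returns a dict with "img" (480x640x3 uint8, red, green, blue), "vfov" (degrees; the focal length in pixels is half the picture's height over the tangent of half this angle, whatever the lens; pixels are square), "cx", "cy" (the principal point, pixels), "world_from_camera" (4x4, takes a point from camera to world coordinates); the wrist camera has in their place "mount" (4x4, takes a point from camera to tool coordinates, whose origin is the TCP and whose axes are the flange's). Camera axes: x right, y down, z forward; pixel columns grow to the right and rows downward; lengths in mm; the calibration is good to about 2 mm. A picture is of the moment at which its call begins: read the wrist's pose just before it. There is no depth.
- job_done(): hands the job in, once; it reports no verdict.
Trained networks look in the newest picture that a camera, given by its name, has taken for a name from the list of things; names that differ only in an ending like _2 or _b are one class to them, and where a whole thing is asked for, a point or a joint stands for the part that bears it (a point fixed in the world has none). Each returns a list of dicts, best first, with "score" (0 to 1); they miss things now and then, are a little off and sometimes report something else, mostly with a low value. They report only what shows in the picture. A call takes as long as a camera call. They do not tell look-alikes from the thing itself.
- search_frame(query, camera): "box" ([left, top, width, height] in pixels, round what is visible of it).
- regions_of(query, camera): "region" (480x640 bool, what is visible of it) and "box" ([left, top, width, height] in pixels, round what is visible of it).
The state is a dict: "clock": time; "joints": joint angles; "joint_vel": joint speeds; "joint_efforts": joint torques, N m; "position": TCP position; "ee_rot": TCP orientation; "contact_force": force on the tool from outside, world axes, zero at the start; "wrist_torque": the same for the moment, N m; "gripper_width": finger opening in mm.
Only numpy, scipy, OpenCV 4.12 (cv2) and the standard library are available. Lean on these libraries where they do the work, as an engineer would, in place of code of your own. Each camera call takes 0.05 s, during which the arm holds its last target. There are 200 camera calls.

## Task

Sort the two jars on the shop counter by the sticker on the lid: stand the red-stickered jar fully down in the red reject nest, and the green-stickered jar fully down in the blue bracing nest that keeps it from turning. Then unscrew the green jar's tight lid anticlockwise (seen from above) until the threads let go, leaving the jar in its nest, and raise the lid straight up. Finish while still holding the lid in the gripper, level and just above the jar, two or three centimetres clear of its mouth; do not put it down or let go, and leave everything else on the counter alone.

Things in the scene. Friction and masses are not known exactly. Their poses are not given: they have to be found in the camera images.
- green_jar_center (a point): White jar, green round sticker on its lid. Square body 56 x 56 mm, 64 mm high, flat sides (brown label band): grip them near the top, 55 mm up or more, as a gripper may hit the lid if lower; round neck above, mouth at 84 mm, aluminium screw lid on (92 mm high in all). Point on the jar's axis, 45 mm above its underside. z up, x and y square to the flat sides. About 0.24 kg.
- lid_center (a point): Centre of the green-stickered lid, half-way up: 54 mm across, 20 mm high, smooth upright side, about 60 g. Screwed on, this point is 82 mm above the jar's underside, and 8 mm of bare neck shows between the square body and the lid's lower edge. z up along the axis; x lines up with the jar's x while the lid is tight, so the angle between them is how far it is turned.
- red_jar_center (a point): The jar whose lid has a red round sticker: same shape and size as the green one, with its lid, which stays on; about 0.30 kg. Point on its axis, 45 mm above its underside; z up, x and y square to the flat sides.
- brace_floor (a point): Blue bracing nest, a fixed 100 x 100 x 30 mm block with a square pocket 63 x 63 mm, 22 mm deep, with 4 mm chamfered lips. This point is the centre of the pocket's floor, 8 mm above the counter; z up, x and y square to the pocket. The jar can turn about 10 degrees in it at most before its sides bear.
- reject_floor (a point): Red reject nest, a fixed 100 x 100 x 30 mm block with a square pocket 65 x 65 mm, 22 mm deep, with 4 mm chamfered lips. This point is the centre of the pocket's floor, 8 mm above the counter; z up, x and y square to the pocket.
- spare_lid: bare brass-coloured lid blank, 60 mm across, 16 mm high, lying on the counter; leave alone (origin at its underside)
- mug: blue mug, 76 mm across, 85 mm high; leave alone (origin at its underside)
- bowl: white bowl, 130 mm across, 55 mm high; leave alone (origin at its underside)
- tumbler: green glass tumbler, 66 mm across, 90 mm high; leave alone (origin at its underside)
- spatula: spatula lying flat; leave alone (origin at its underside)
- spray_can: red can, 56 mm across, 160 mm high; leave alone (origin at its underside)
- brush: brush lying flat; leave alone (origin at its underside)
- green_jar: The same green-stickered jar; this point is the centre of its underside
- red_jar: The same red-stickered jar; this point is the centre of its underside
- lid: The same lid, centre of its lower edge. Three lugs sit under sloping thread ledges; a springy seal (25 N) makes it tight: some 0.3 to 0.5 N m at first. Turned anticlockwise seen from above it comes free after about 55 degrees relative to the jar, lifts straight off from 60 to 90, meets a stop at 95. It may rise 3 mm as it loosens, and is clear of the jar's mouth once raised 12 mm.
Not all that is in view belongs to the job. What is shaped like the green_jar but orange or pink is not meant.

How it is judged:
By the outcome, as a careful person would: the job done as asked, in the order asked, and still so for the second after the job is handed in, while the arm keeps its last pose, push and grip.
It also fails if it takes over 64 s, if anything falls off the work surface, if the arm or the gripper's body presses on something with over 40 N, if the wrist force passes 120 N, or if a joint passes its speed limit or range.

## Working session

There is one attempt and no reset: what is moved stays moved. The work goes in short steps, Python scripts to look and compute and a tool call to move; the robot and the scene stay as the last step left them, time stands still between calls to the robot, and variables do not carry over. Pictures are saved under pics/ and viewed, about 8 in all and at most 12, crops included, and the job is handed in when it is done.

Besides the shell and the picture viewer there is one more tool, called as a command line: name --argument value ..., lists and objects as JSON in quotes. servo_tool: Moves the arm, as the interface text tells. Its arguments: {"type":"object","properties":{"turn":{"type":"array","items":{"type":"array","items":{"type":"number"}}},"dp":{"type":"array","items":{"type":"array","items":{"type":"number"}}},"fingers":{"type":"array","items":{"type":"number"}}},"required":["turn","dp","fingers"]}

```bash
mkdir -p pics; cat > h.py <<'E'
import numpy as np, cv2
from bench import *
def save(im,fn): cv2.imwrite('pics/'+fn,cv2.cvtColor(im,cv2.COLOR_RGB2BGR))
E
python3 - <<'E'
from h import *
s=read_state();print(s)
for c in ['scene','top']:
    d=get_image(c);save(d['img'],c+'0.png');print(c,d['vfov'],d['cx'],d['cy'],np.round(d['world_from_camera'],3).tolist())
    for q in ['green_jar','red_jar','lid','brace_floor','reject_floor','spare_lid','mug','spray_can','tumbler']:
        print(q,[(np.round(r['box']).tolist(),round(r['score'],2)) for r in search_frame(q,c)[:4]])
E
```

```text
{'clock': 0.0, 'joints': array([-8.46378624e-01,  3.85560964e-01,  6.62383916e-03, -4.77025583e-04,
       -1.19400661e+00, -2.58618089e-01]), 'joint_vel': array([ 0.00136806,  0.00130059, -0.00034027, -0.00018256, -0.00132337,
       -0.00147774]), 'joint_efforts': array([ 1.95543362e-03, -3.92291558e+01,  1.88406318e+01,  4.18618217e+00,
       -4.56388952e-03, -6.68860125e-06]), 'position': array([ 280.46976417, -557.88131032,  230.2214108 ]), 'ee_rot': array([-2.30714246e-01,  9.73020932e-01,  1.05122622e-03, -3.11308131e-04]), 'contact_force': array([-0.05963169,  0.11864417,  0.23067949]), 'wrist_torque': array([ 0.00880396, -0.02957894,  0.04094678]), 'gripper_width': 85.7099774297734}
scene 46.94491819349885 320.89898829712155 235.6562436366024 [[-0.475, 0.724, -0.501, 1245.2], [0.88, 0.382, -0.283, 272.525], [-0.013, -0.575, -0.818, 1184.901], [0.0, 0.0, 0.0, 1.0]]
green_jar [([408.0, 223.0, 30.0, 36.0], 0.89), ([372.0, 196.0, 24.0, 33.0], 0.57), ([370.0, 263.0, 30.0, 26.0], 0.55)]
red_jar [([449.0, 261.0, 37.0, 46.0], 0.58)]
lid [([376.0, 248.0, 22.0, 24.0], 0.83)]
brace_fl
[... 309 characters left out ...]
 52.553447052443076 318.4040937835971 240.26485585185995 [[0.011, -0.992, 0.125, 421.008], [-1.0, -0.012, -0.008, -75.228], [0.01, -0.125, -0.992, 1333.311], [0.0, 0.0, 0.0, 1.0]]
green_jar [([276.0, 298.0, 24.0, 25.0], 0.93), ([233.0, 288.0, 29.0, 23.0], 0.79), ([251.0, 239.0, 25.0, 27.0], 0.7)]
red_jar [([181.0, 256.0, 27.0, 23.0], 0.74)]
lid [([249.0, 238.0, 22.0, 20.0], 0.86)]
brace_floor [([373.0, 254.0, 42.0, 40.0], 0.81)]
reject_floor [([302.0, 239.0, 48.0, 39.0], 0.87), ([287.0, 197.0, 23.0, 21.0], 0.49)]
spare_lid [([285.0, 198.0, 27.0, 20.0], 0.94)]
mug [([131.0, 186.0, 101.0, 23.0], 0.7)]
spray_can []
tumbler [([270.0, 154.0, 26.0, 27.0], 0.65), ([460.0, 212.0, 36.0, 31.0], 0.37)]
```

```bash
python3 - <<'E'
import cv2,numpy as np
a=cv2.imread('pics/scene0.png')[150:390,140:500];b=cv2.imread('pics/top0.png')[140:340,100:520]
cv2.imwrite('pics/s1.png',cv2.resize(a,None,fx=2.2,fy=2.2,interpolation=3));cv2.imwrite('pics/t1.png',cv2.resize(b,None,fx=1.9,fy=1.9,interpolation=3))
E
```

```text
(no output)
```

View pics/s1.png

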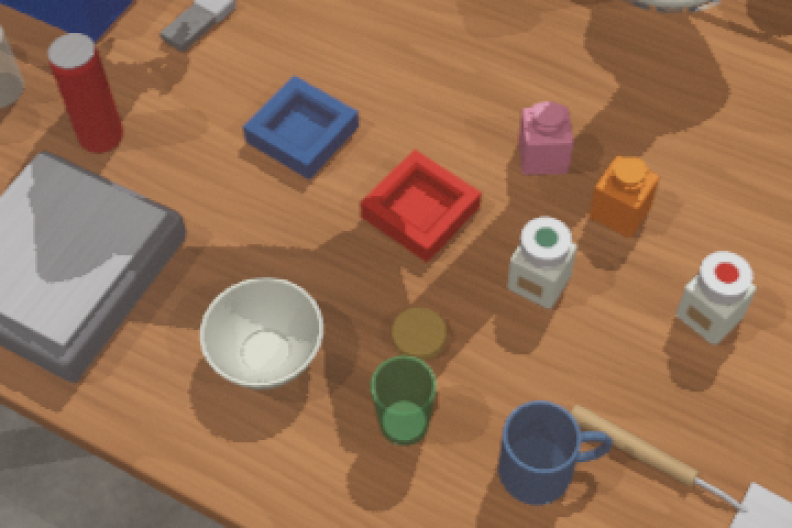

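View pics/t1.png

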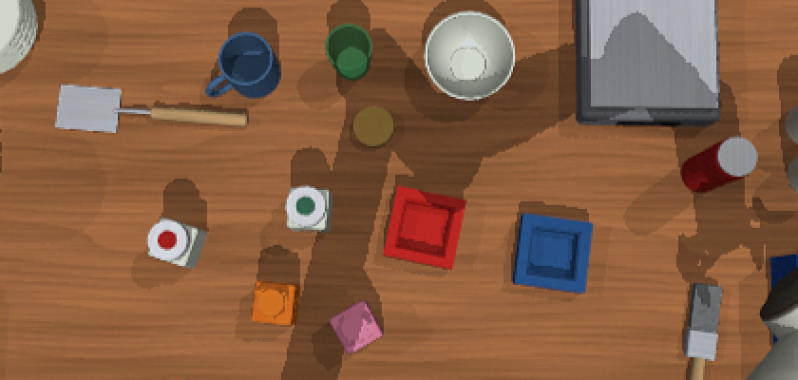

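The white jar with the green sticker is at scene ~(388,259) and top ~(261,248). The white jar with the red sticker is at scene ~(470,274) and top ~(188,266). The orange jar (top ~(245,299)) and pink jar (top ~(287,312)) have no sticker or lid, so they are decoys. The red nest is at top ~(324,259) and the blue nest at ~(391,273).

Next I'll fit silhouettes in both views.

```bash
cat >> h.py <<'E'
from scipy.optimize import minimize
from scipy.spatial.transform import Rotation as R
def box(w,z0,z1): return np.array([[sx*w/2,sy*w/2,z] for sx in(-1,1) for sy in(-1,1) for z in(z0,z1)],float)
def cyl(r,z0,z1):
    t=np.linspace(0,2*np.pi,40,endpoint=False); return np.array([[r*np.cos(a),r*np.sin(a),z] for a in t for z in(z0,z1)])
NEST=[box(100,0,30)]; JAR=[box(56,0,64),cyl(27,72,92),cyl(22,60,80)]
def wfc(d,s=None):
    if 'world_from_camera' in d: return d['world_from_camera']
    T=np.eye(4);T[:3,:3]=R.from_quat(s['ee_rot']).as_matrix();T[:3,3]=s['position'];return T@d['mount']
def proj(P,d,T):
    f=240/np.tan(np.radians(d['vfov']/2)); c=(P-T[:3,3])@T[:3,:3]
    return np.c_[d['cx']+f*c[:,0]/c[:,2],d['cy']+f*c[:,1]/c[:,2]]
def ray(uv,d,T,z):
    f=240/np.tan(np.radians(d['vfov']/2)); v=T[:3,:3]@np.array([(uv[0]-d['cx'])/f,(uv[1]-d['cy'])/f,1])
    return T[:3,3]+v*(z-T[2,3])/v[2]
def sil(model,p,d,T,z0=0,S=4):
    m=np.zeros((480*S,640*S),np.uint8); c,s=np.cos(p[2]),np.sin(p[2])
    for M in model:
        W=M@np.array([[c,s,0],[-s,c,0],[0,0,1]])+[p[0],p[1],z0]
        h=cv2.convexHull(((proj(W,d,T)+.5)*S).astype(np.float32)).astype(np.int32)
        cv2.fillConvexPoly(m,h,255)
    return cv2.resize(m,(640,480),interpolation=cv2.INTER_AREA)/255.
def fit(model,views,p0,z0=0):
    best=None
    def crop(m):
        ys,xs=np.nonzero(m); return slice(max(ys.min()-15,0),ys.max()+15),slice(max(xs.min()-15,0),xs.max()+15)
    def cost(p): return sum(np.abs(sil(model,p,d,T,z0)-m).sum()/m.sum() for d,T,m in views)
    for y in np.radians([-40,-10,20]):
        sx=np.array([[0,0,0],[12,0,.0],[0,12,0],[0,0,.3]])+[p0[0],p0[1],y]
        r=minimize(cost,sx[0],method='Nelder-Mead',options=dict(initial_simplex=sx,maxiter=90,xatol=.05,fatol=1e-4))
        if best is None or r.fun<best.fun: best=r
    p=best.x; yaw=(np.degrees(p[2])+45)%90-45
    return np.round([p[0],p[1],yaw],2),round(best.fun,3)
def biggest(m,near=None):
    n,l,st,ce=cv2.connectedComponentsWithStats(m.astype(np.uint8))
    k=1+(np.argmax(st[1:,4]) if near is None else np.argmin(np.hypot(*(ce[1:]-near).T)+1000*(st[1:,4]<8)));return (l==k)*1.0,ce[k]
E
cat > m.py <<'E'
from h import *
V={}
for c in ['scene','top']:
    d=get_image(c);h=cv2.cvtColor(d['img'],cv2.COLOR_RGB2HSV);H,S,Vv=[h[...,i].astype(int) for i in range(3)]
    V[c]=(d,d['world_from_camera'],H,S,Vv)
cen={'brace':{'scene':(276,208),'top':(393,273)},'reject':{'scene':(332,243),'top':(326,259)},'green':{'scene':(388,259),'top':(261,248)},'red':{'scene':(470,274),'top':(188,266)}}
for k,cc in cen.items():
    views=[];pts=[]
    for c,(d,T,H,S,Vv) in V.items():
        if k=='brace': m,_=biggest((abs(H-110)<14)&(S>110),cc[c])
        elif k=='reject': m,_=biggest(((H<5)|(H>172))&(S>150),cc[c])
        else:
            sm=(abs(H-75)<20)&(S>60) if k=='green' else ((H<6)|(H>172))&(S>150)
            _,ce=biggest(sm,cc[c]);pts.append(np.round(ray(ce,d,T,92)[:2],1))
            rs=regions_of('green_jar',c)+regions_of('red_jar',c)+regions_of('lid',c)
            m=np.zeros((480,640))
            for r in rs:
                if r['region'][int(cc[c][1])-3:int(cc[c][1])+4,int(cc[c][0])-3:int(cc[c][0])+4].any(): m=np.maximum(m,r['region'])
            x,y=cc[c]; 
            if m.sum()<50: print('nomask',k,c);continue
        views.append((d,T,m))
        x,y=cc[c]
        print(k,c,int(m.sum()))
        V.setdefault
    p0=pts[0] if pts else ray(cc['top'],V['top'][0],V['top'][1],30)[:2]
    print(k,pts,'both',fit(NEST if k in('brace','reject') else JAR,views,p0),'each',[fit(NEST if k in('brace','reject') else JAR,[v],p0) for v in views])
E
time python3 m.py
```

```text
brace scene 776
brace top 1403
brace [] both (array([ 499.21, -282.39,   -6.43]), np.float64(0.926)) each [(array([ 488.59, -286.32,   -1.37]), np.float64(0.857)), (array([ 500.52, -282.39,   -7.16]), np.float64(0.041))]
reject scene 1547
reject top 1379
reject [] both (array([534.74, -99.55, -10.98]), np.float64(0.091)) each [(array([535.7 , -99.07, -11.95]), np.float64(0.049)), (array([534.44, -99.87, -10.73]), np.float64(0.032))]
green scene 460
green top 381
green [array([557.7,  64. ]), array([555.7,  63.4])] both (array([555.89,  62.97,  18.28]), np.float64(1.432)) each [(array([516.37,  48.85,  18.32]), np.float64(0.903)), (array([557.52,  66.46, -36.51]), np.float64(0.406))]
red scene 1029
red top 573
red [array([509.7, 248.2]), array([507.7, 247.5])] both (array([507.26, 247.16, -16.9 ]), np.float64(0.149)) each [(array([509.51, 246.68, -16.61]), np.float64(0.043)), (array([507.  , 247.45, -17.78]), np.float64(0.078))]
real	0m29.264s
user	0m34.523s
sys	0m5.686s
```

servo_tool --turn '[[0,0,0.08],[0,0,0.08],[0,0,0.08],[0,0,0.08],[0,0,0.08]]' --dp '[[0.015,0.053,0],[0.015,0.053,0],[0.015,0.053,0],[0.015,0.053,0],[0.015,0.053,0]]' --fingers '[0.085,0.085,0.085,0.085,0.085]'

```text
clock: 2.33
position: [356.4, -289.5, 230.3]
ee_rot: [-0.422, 0.906, -0.001, 0.0]
contact_force: [1.4, 0.2, 0.9]
gripper_width: 85.0
```

servo_tool --turn '[[0,0,0.08],[0,0,0.08],[0,0,0.08],[0,0,0.08],[0,0,0.08]]' --dp '[[0.015,0.053,0],[0.015,0.053,0],[0.015,0.053,0],[0.015,0.053,0],[0.015,0.053,0]]' --fingers '[0.085,0.085,0.085,0.085,0.085]'

```text
clock: 2.95
position: [432.9, -15.7, 232.7]
ee_rot: [-0.6, 0.8, -0.002, 0.003]
contact_force: [1.3, -0.5, -0.1]
gripper_width: 85.1
```

servo_tool --turn '[[0,0,0],[0,0,0],[0,0,0],[0,0,0],[0,0,0]]' --dp '[[0.015,0.0525,0],[0.015,0.0525,0],[0.015,0.0525,0],[0.015,0.0525,0],[0.015,0.0525,0]]' --fingers '[0.085,0.085,0.085,0.085,0.085]'

```text
clock: 3.58
position: [509.2, 256.7, 234.8]
ee_rot: [-0.601, 0.799, -0.003, 0.006]
contact_force: [0.0, -0.0, -0.1]
gripper_width: 85.0
```

```bash
python3 - <<'E'
from h import *
s=read_state();d=get_image('wrist');save(d['img'],'w1.png')
print(np.round(s['position'],1),s['joints'].round(2),d['vfov'],d['cx'],d['cy'],np.round(d['mount'],3).tolist())
for q in['green_jar','red_jar']:print(q,[(np.round(r['box']).tolist(),round(r['score'],2)) for r in search_frame(q,'wrist')[:4]])
E
```

```text
[509.2 256.7 234.8] [ 0.76  0.28 -0.14  0.01 -1.14 -1.04] 71.65802882154404 320.4097538717252 236.3851473121938 [[0.001, -0.957, -0.289, 73.743], [1.0, 0.0, 0.002, 0.892], [-0.002, -0.289, 0.957, -142.373], [0.0, 0.0, 0.0, 1.0]]
green_jar [([179.0, 0.0, 77.0, 67.0], 0.91), ([333.0, 0.0, 71.0, 74.0], 0.62)]
red_jar [([287.0, 170.0, 65.0, 73.0], 0.71)]
```

View pics/w1.png

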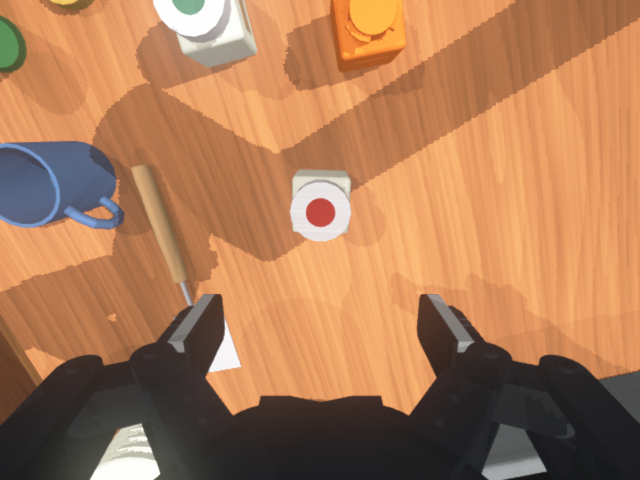

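The wrist picture shows the red-stickered jar at (320,212), its sides nearly square to the jaws. The green jar is at (205,25), the orange decoy at (368,25), and the spatula lies to the left, clear of the jar.

```bash
python3 - <<'E'
from h import *
s=read_state();d=get_image('wrist');T=wfc(d,s);h=cv2.cvtColor(d['img'],cv2.COLOR_RGB2HSV);H,S,V=[h[...,i].astype(int) for i in range(3)]
for k,c,p0,sm in[('red',(320,212),(508,247.5),((H<6)|(H>172))&(S>150)),('green',(190,4),(556.5,63.7),(abs(H-75)<20)&(S>60))]:
    _,ce=biggest(sm,c);print(k,ce,'sticker',ray(ce,d,T,92).round(1))
    m=np.zeros((480,640))
    for q in['green_jar','red_jar','lid']:
        for r in regions_of(q,'wrist'):
            if r['region'][max(0,c[1]-6):c[1]+20,c[0]-6:c[0]+30].sum()>20:m=np.maximum(m,r['region'])
    print(m.sum(),fit(JAR,[(d,T,m)],p0))
    e=cv2.Canny(d['img'],60,150)
E
```

```text
red [319.6672326  212.24278438] sticker [507.2 247.8  92. ]
3799.0 (array([506.81, 248.  , -17.05]), np.float64(0.069))
green [187.6          4.87142857] sticker [557.9  70.7  92. ]
2526.0 (array([568.76,  34.49,  19.3 ]), np.float64(0.126))
```

servo_tool --turn '[[-0.002,0.013,-0.012],[0,0,0],[0,0,0],[0,0,0],[0,0,0]]' --dp '[[-0.002,-0.0088,0],[0,0,-0.05],[0,0,-0.05],[0,0,-0.05],[0,0,-0.048]]' --fingers '[0.085,0.085,0.085,0.085,0.085]'

```text
clock: 4.7
position: [509.9, 242.6, 39.4]
ee_rot: [-0.593, 0.805, 0.001, 0.008]
contact_force: [0.5, -0.1, -0.7]
gripper_width: 84.9
```

servo_tool --turn '[[-0.011,0.012,0],[0,0,0],[0,0,0],[0,0,0],[0,0,0]]' --dp '[[-0.003,0.0054,-0.003],[0,0,0],[0,0,0],[0,0,0],[0,0,0]]' --fingers '[0.085,0.04,0.04,0.04,0.04]'

```text
clock: 5.32
position: [507.7, 247.6, 39.5]
ee_rot: [-0.593, 0.805, -0.0, -0.0]
contact_force: [0.0, -0.1, -3.7]
gripper_width: 55.2
```

servo_tool --turn '[[0,0,0],[0,0,0],[0,0,0],[0,0,0.03],[0,0,0.03]]' --dp '[[0,0,0.04],[0,0,0.05],[0,0,0.05],[0.004,-0.03,0],[0.004,-0.05,0]]' --fingers '[0.04,0.04,0.04,0.04,0.04]'

```text
clock: 5.95
position: [513.4, 167.2, 183.6]
ee_rot: [-0.619, 0.786, -0.0, -0.001]
contact_force: [1.2, -1.3, -4.0]
gripper_width: 54.7
```

servo_tool --turn '[[0,0,0.02],[0,0,0.02],[0,0,0],[0,0,0],[0,0,0]]' --dp '[[0.004,-0.052,0],[0.004,-0.052,0],[0.004,-0.052,0],[0.004,-0.052,0],[0.004,-0.045,0]]' --fingers '[0.04,0.04,0.04,0.04,0.04]'

```text
clock: 6.58
position: [530.4, -93.1, 184.3]
ee_rot: [-0.636, 0.772, 0.001, -0.0]
contact_force: [0.7, 0.9, -3.9]
gripper_width: 55.0
```

servo_tool --turn '[[0,0,0],[0,0,0],[0,0,0],[0,0,0],[0,0,0]]' --dp '[[0.004,-0.0065,-0.02],[0,0,-0.04],[0,0,-0.036],[0,0,-0.005],[0,0,0]]' --fingers '[0.04,0.04,0.04,0.04,0.04]'

```text
clock: 7.2
position: [533.3, -103.9, 82.6]
ee_rot: [-0.632, 0.775, 0.001, 0.001]
contact_force: [0.2, 0.8, -2.9]
gripper_width: 54.7
```

```bash
python3 - <<'E'
from h import *
s=read_state();print(s['position'].round(1),s['ee_rot'].round(4),s['contact_force'].round(1))
a=get_image('scene')['img'][195:285,280:400];b=get_image('wrist')['img']
im=np.hstack([cv2.resize(a,(480,360),interpolation=3),cv2.resize(b,(480,360))[:,90:390]]);save(im,'r1.png')
E
```

```text
[ 533.3 -103.9   82.6] [-6.325e-01  7.746e-01  5.000e-04  1.100e-03] [ 0.2  0.8 -2.9]
```

View pics/r1.png

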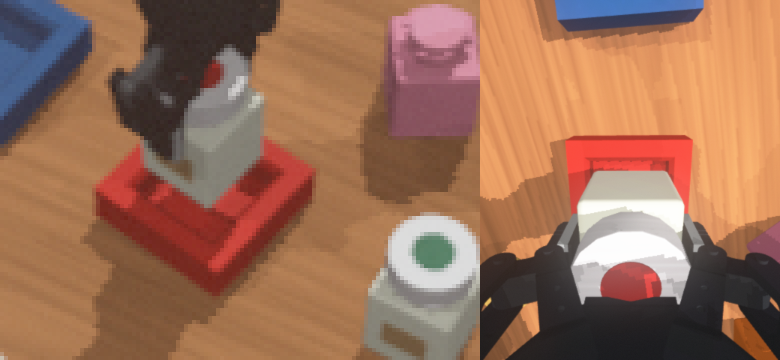

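The red jar hangs upright and square over the red nest (wrist crop ~(630,210)). It is about 4 mm off in y, which I'll correct while lowering.

servo_tool --turn '[[0,0.002,-0.008],[0,0,0],[0,0,0],[0,0,0],[0,0,0]]' --dp '[[0.0013,0.0042,0],[0,0,0],[0,0,-0.007],[0,0,-0.007],[0,0,-0.005]]' --fingers '[0.04,0.04,0.04,0.04,0.04]'

```text
clock: 7.92
position: [537.1, -98.7, 66.4]
ee_rot: [-0.63, 0.777, -0.001, 0.004]
contact_force: [-0.5, 0.3, -2.9]
gripper_width: 55.0
```

servo_tool --turn '[[-0.003,0.007,0.016],[0,0,0],[0,0,0],[0,0,0],[0,0,0]]' --dp '[[-0.0025,-0.001,0],[0,0,-0.005],[0,0,-0.005],[0,0,-0.005],[0,0,-0.003]]' --fingers '[0.04,0.04,0.04,0.04,0.04]'

```text
clock: 8.55
position: [534.1, -99.9, 46.5]
ee_rot: [-0.636, 0.772, 0.0, -0.001]
contact_force: [-0.2, 0.1, -3.6]
gripper_width: 54.9
```

servo_tool --turn '[[0,0,0],[0,0,0],[0,0,0],[0,0,0],[0,0,0]]' --dp '[[0,0,-0.0015],[0,0,-0.0015],[0,0,-0.0015],[0,0,-0.001],[0,0,0]]' --fingers '[0.04,0.04,0.04,0.04,0.04]'

```text
clock: 9.18
position: [534.2, -99.8, 45.1]
ee_rot: [-0.637, 0.771, -0.0, -0.001]
contact_force: [-0.2, -0.6, -3.1]
gripper_width: 55.1
```

servo_tool --turn '[[0,0,0],[0,0,0],[0,0,0],[0,0,0],[0,0,0]]' --dp '[[0,0,-0.003],[0,0,-0.003],[0,0,-0.003],[0,0,-0.002],[0,0,0]]' --fingers '[0.04,0.04,0.04,0.04,0.04]'

```text
clock: 9.8
position: [534.5, -99.7, 45.2]
ee_rot: [-0.637, 0.771, -0.001, -0.001]
contact_force: [1.1, 0.6, -3.3]
gripper_width: 55.2
```

servo_tool --turn '[[0,0,0],[0,0,0],[0,0,0],[0,0,0],[0,0,0]]' --dp '[[0,0,-0.003],[0,0,-0.003],[0,0,-0.003],[0,0,-0.003],[0,0,-0.003]]' --fingers '[0.04,0.04,0.04,0.04,0.04]'

```text
clock: 10.42
position: [534.9, -99.6, 44.9]
ee_rot: [-0.638, 0.77, -0.002, -0.003]
contact_force: [-8.4, 3.4, 22.9]
gripper_width: 54.7
```

```bash
python3 - <<'E'
from h import *
s=read_state();print(s['position'].round(1),s['contact_force'].round(1),s['wrist_torque'].round(2))
a=get_image('scene')['img'][195:285,280:400];b=get_image('wrist')['img']
im=np.hstack([cv2.resize(a,(480,360),interpolation=3),cv2.resize(b,(480,360))[:,90:390]]);save(im,'r2.png')
E
```

```text
[534.9 -99.6  44.9] [-8.4  3.4 22.9] [ 1.15  2.78 -0.3 ]
```

View pics/r2.png

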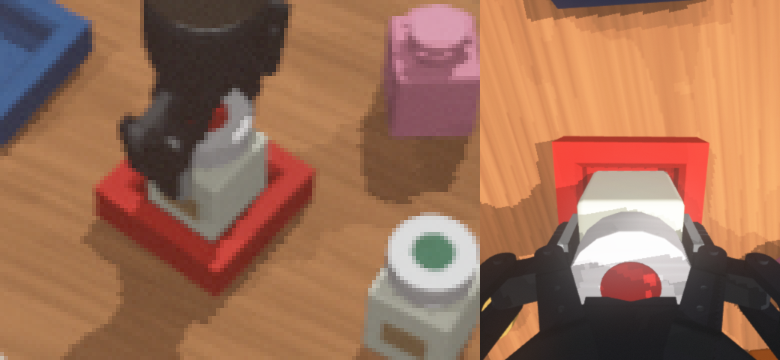

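servo_tool --turn '[[0,0,0],[0,0,0],[0,0,0],[0,0,0],[0,0,0]]' --dp '[[0,0,0],[0,0,0],[0,0,0],[0,0,0.02],[0,0,0.04]]' --fingers '[0.085,0.085,0.085,0.085,0.085]'

```text
clock: 11.15
position: [534.7, -99.8, 102.1]
ee_rot: [-0.638, 0.77, -0.001, -0.005]
contact_force: [0.4, -0.3, 0.4]
gripper_width: 84.7
```

servo_tool --turn '[[0,0,0],[0,0,0],[0,0,0],[0,0,0],[0,0,0]]' --dp '[[0,0,0.05],[0,0,0.05],[0.005,0.05,0.02],[0.005,0.055,0],[0.005,0.055,0]]' --fingers '[0.085,0.085,0.085,0.085,0.085]'

```text
clock: 11.78
position: [551.7, 61.1, 227.7]
ee_rot: [-0.635, 0.772, -0.003, -0.002]
contact_force: [1.2, -0.5, 0.3]
gripper_width: 85.1
```

```bash
python3 - <<'E'
from h import *
s=read_state();d=get_image('wrist');T=wfc(d,s);h=cv2.cvtColor(d['img'],cv2.COLOR_RGB2HSV);H,S,V=[h[...,i].astype(int) for i in range(3)]
print(s['position'].round(1),s['ee_rot'].round(4),s['joints'].round(2))
t=get_image('top')
P=np.array([[556.5,63.7,92]]);c=proj(P,d,T)[0].astype(int);print('expected px',c)
ys,xs=np.nonzero((abs(H-75)<20)&(S>60)&(np.hypot(*(np.indices((480,640))[::-1]-c[:,None,None]))<40));ce=(xs.mean(),ys.mean());print(len(xs),ce,ray(ce,d,T,92).round(1))
m=np.zeros((480,640));c=(int(ce[0]),int(ce[1]))
for q in['green_jar','red_jar','lid']:
    for r in regions_of(q,'wrist'):
        if r['region'][max(0,c[1]-12):c[1]+12,max(0,c[0]-12):c[0]+12].sum()>20:m=np.maximum(m,r['region']);print(q,r['box'],r['score'])
print(m.sum(),fit(JAR,[(d,T,m)],(556.5,63.7)))
im=d['img'].copy();im[cv2.Canny((m*255).astype(np.uint8),50,100)>0]=[255,0,255];save(np.hstack([im[::1,80:560][:, :],]),'g1.png')
E
```

```text
[551.7  61.1 227.7] [-0.635   0.7725 -0.0026 -0.0022] [ 0.41  0.27 -0.17  0.01 -1.13 -0.6 ]
expected px [314 229]
365 (np.float64(317.34520547945203), np.float64(228.54794520547946)) [553.5  63.   92. ]
red_jar [286.9, 195.6, 60.2, 64.5] 0.46
lid [284.1, 194.2, 62.5, 66.1] 0.82
3037.0 (array([556.36,  64.14,   6.77]), np.float64(0.383))
```

View pics/g1.png

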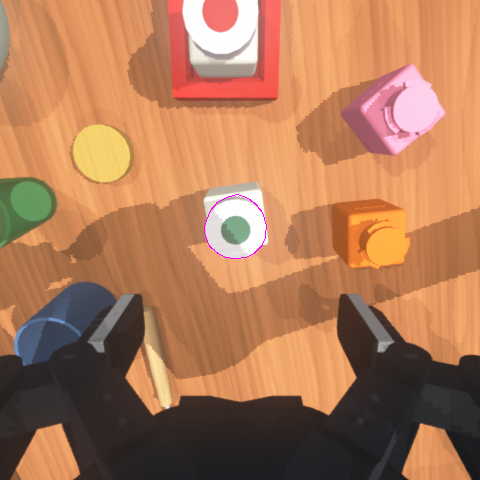

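Picture: red jar seated in the red nest at (220,40), green jar in the middle at (236,228), orange decoy to the right at (370,235). The network's mask covers only the lid, so I'll segment the white jar body by colour.

```bash
python3 - <<'E'
from h import *
s=read_state();d=get_image('wrist');T=wfc(d,s);h=cv2.cvtColor(d['img'],cv2.COLOR_RGB2HSV);H,S,V=[h[...,i].astype(int) for i in range(3)]
yy,xx=np.indices((480,640));near=np.hypot(xx-317,yy-225)<50
m=(((S<70)&(V>110))|((abs(H-75)<20)&(S>60)))&near
m=cv2.morphologyEx(m.astype(np.uint8),cv2.MORPH_CLOSE,np.ones((5,5)));m,_=biggest(m)
n,l,st,_=cv2.connectedComponentsWithStats((m==0).astype(np.uint8))
print(s['position'].round(1),m.sum(),fit(JAR,[(d,T,m)],(554.5,63.5)))
ys,xs=np.nonzero((abs(H-75)<20)&(S>60)&near);print(ray((xs.mean(),ys.mean()),d,T,92).round(1))
im=d['img'].copy();im[cv2.Canny((m*255).astype(np.uint8),50,100)>0]=[255,0,255];cr=im[170:280,260:380];print(np.round(cv2.minAreaRect(np.argwhere(m>0)[:,::-1].astype(np.float32)),1) if 0 else '')
save(cv2.resize(cr,None,fx=4,fy=4,interpolation=0),'g2.png')
E
```

```text
[551.3  59.6 226.9] 4058.0 (array([555.2 ,  63.81,  -2.53]), np.float64(0.047))
[553.5  63.7  92. ]
```

View pics/g2.png

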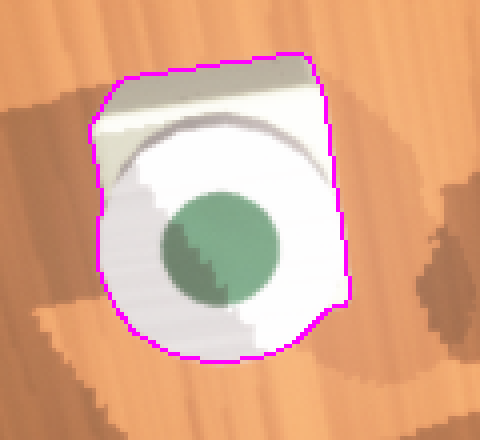

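The colour contour follows the jar well: it is at (554.5,63.8), yaw about −2°, with the green sticker confirmed. Going down to grip it.

servo_tool --turn '[[0.006,0,0.08],[0,0,0.08],[0,0,0],[0,0,0],[0,0,0]]' --dp '[[0.003,0.004,0],[0,0,-0.045],[0,0,-0.045],[0,0,-0.04],[0,0,0]]' --fingers '[0.085,0.085,0.085,0.085,0.085]'

```text
clock: 12.7
position: [554.6, 55.8, 94.6]
ee_rot: [-0.693, 0.721, -0.001, -0.0]
contact_force: [-0.1, 0.3, 0.4]
gripper_width: 84.9
```

servo_tool --turn '[[0,0,0],[0,0,0],[0,0,0],[0,0,0],[0,0,0]]' --dp '[[0,0.008,-0.01],[0,0.001,-0.024],[0,0.001,-0.02],[0,0,-0.002],[0,0,0]]' --fingers '[0.085,0.085,0.085,0.085,0.085]'

```text
clock: 13.32
position: [560.8, 67.4, 44.6]
ee_rot: [-0.693, 0.721, -0.005, 0.007]
contact_force: [0.1, -0.1, 0.4]
gripper_width: 84.6
```

servo_tool --turn '[[-0.002,0.017,0],[0,0,0],[0,0,0],[0,0,0],[0,0,0]]' --dp '[[-0.006,-0.0035,-0.005],[0,0,0],[0,0,0],[0,0,0],[0,0,0]]' --fingers '[0.085,0.085,0.04,0.04,0.04]'

```text
clock: 13.95
position: [556.5, 64.3, 42.5]
ee_rot: [-0.693, 0.721, -0.0, 0.002]
contact_force: [0.3, 0.5, -2.9]
gripper_width: 54.6
```

servo_tool --turn '[[0,0.003,0],[0,0,0],[0,0,0],[0,0,-0.04],[0,0,-0.044]]' --dp '[[0,0,0.04],[0,0,0.05],[0,0,0.05],[-0.006,-0.03,0],[-0.008,-0.05,0]]' --fingers '[0.04,0.04,0.04,0.04,0.04]'

```text
clock: 14.58
position: [538.2, -15.6, 181.8]
ee_rot: [-0.662, 0.749, 0.004, -0.003]
contact_force: [1.1, -1.1, -2.6]
gripper_width: 55.1
```

servo_tool --turn '[[0,0,0],[0,0,0],[0,0,0],[0,0,0],[0,0,0]]' --dp '[[-0.008,-0.052,0],[-0.008,-0.052,0],[-0.008,-0.052,0],[-0.008,-0.052,0],[-0.006,-0.04,0]]' --fingers '[0.04,0.04,0.04,0.04,0.04]'

```text
clock: 15.2
position: [494.0, -269.7, 177.4]
ee_rot: [-0.662, 0.749, 0.008, -0.005]
contact_force: [0.1, -0.5, -2.4]
gripper_width: 54.6
```

```bash
python3 - <<'E'
from h import *
s=read_state();d=get_image('wrist');T=wfc(d,s);h=cv2.cvtColor(d['img'],cv2.COLOR_RGB2HSV);H,S,V=[h[...,i].astype(int) for i in range(3)]
print(s['position'].round(1),s['ee_rot'].round(4),s['contact_force'].round(1))
m=((abs(H-110)<14)&(S>110)).astype(np.uint8)
# far outer top edges: nest model projected vs picture, for the first estimate
im=d['img'].copy();c,sn=np.cos(np.radians(-7.1)),np.sin(np.radians(-7.1))
for w,z in[(100,30),(63,8),(71,30)]:
    P=np.array([[a*w/2,b*w/2,0] for a,b in[(-1,-1),(1,-1),(1,1),(-1,1)]])@np.array([[c,sn,0],[-sn,c,0],[0,0,1]])+[500.4,-282.4,z]
    cv2.polylines(im,[np.round(proj(P,d,T)).astype(np.int32)],True,(255,0,255))
save(im,'b1.png')
E
```

```text
[ 494.  -269.7  177.4] [-0.662   0.7495  0.0084 -0.0049] [ 0.1 -0.5 -2.4]
```

View pics/b1.png

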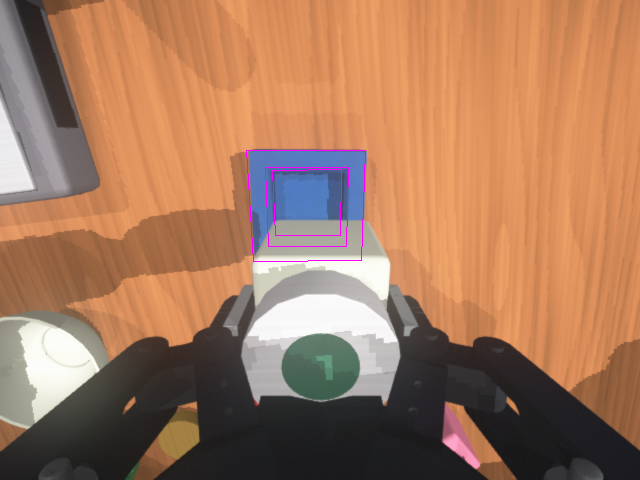

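The drawn nest model lies on the blue nest at (307,205) to within 1–2 px, and the green jar is held upright with its sticker at (320,366). Correcting position and tilt, then lowering.

servo_tool --turn '[[-0.006,-0.018,0],[0,0,0],[0,0,0],[0,0,0],[0,0,0]]' --dp '[[0.0064,-0.0127,-0.015],[0,0,-0.03],[0,0,-0.03],[0,0,-0.012],[0,0,0]]' --fingers '[0.04,0.04,0.04,0.04,0.04]'

```text
clock: 15.88
position: [495.7, -287.2, 84.1]
ee_rot: [-0.659, 0.753, 0.004, -0.002]
contact_force: [0.6, -0.1, -2.3]
gripper_width: 54.6
```

servo_tool --turn '[[-0.003,-0.008,0.009],[0,0,0],[0,0,0],[0,0,0],[0,0,0]]' --dp '[[0.0047,0.0048,0],[0,0,0],[0,0,-0.006],[0,0,-0.004],[0,0,0]]' --fingers '[0.04,0.04,0.04,0.04,0.04]'

```text
clock: 16.5
position: [503.0, -282.1, 76.8]
ee_rot: [-0.663, 0.749, -0.003, 0.002]
contact_force: [0.8, -0.7, -3.6]
gripper_width: 54.7
```

servo_tool --turn '[[0.002,0.007,0],[0,0,0],[0,0,0],[0,0,0],[0,0,0]]' --dp '[[-0.0026,-0.0003,-0.003],[0,0,-0.005],[0,0,-0.005],[0,0,-0.005],[0,0,-0.003]]' --fingers '[0.04,0.04,0.04,0.04,0.04]'

```text
clock: 17.12
position: [500.1, -282.7, 54.3]
ee_rot: [-0.663, 0.749, 0.0, -0.001]
contact_force: [-0.4, 0.8, -2.5]
gripper_width: 54.3
```

servo_tool --turn '[[0,0,0],[0,0,0],[0,0,0],[0,0,0],[0,0,0]]' --dp '[[0,0,-0.003],[0,0,-0.003],[0,0,-0.003],[0,0,-0.003],[0,0,-0.003]]' --fingers '[0.04,0.04,0.04,0.04,0.04]'

```text
clock: 17.75
position: [500.2, -283.0, 50.4]
ee_rot: [-0.664, 0.748, -0.001, -0.002]
contact_force: [-5.2, 3.9, 13.8]
gripper_width: 55.0
```

servo_tool --turn '[[0,0,0],[0,0,0],[0,0,0],[0,0,0],[0,0,0]]' --dp '[[0,0,0],[0,0,0],[0,0,0],[0,0,0.02],[0,0,0.04]]' --fingers '[0.085,0.085,0.085,0.085,0.085]'

```text
clock: 18.38
position: [499.8, -283.0, 109.6]
ee_rot: [-0.664, 0.748, 0.0, -0.003]
contact_force: [0.4, 0.1, -0.4]
gripper_width: 85.4
```

servo_tool --turn '[[0,0,0],[0,0,0],[0,0,0],[0,0,0],[0,0,0]]' --dp '[[0,0,0.05],[0,0,0.05],[0,0.02,0.02],[0,0,0],[0,0,0]]' --fingers '[0.085,0.085,0.085,0.085,0.085]'

```text
clock: 19.0
position: [500.6, -263.5, 234.5]
ee_rot: [-0.664, 0.748, -0.001, -0.002]
contact_force: [0.3, 0.4, 0.0]
gripper_width: 84.8
```

```bash
python3 - <<'E'
from h import *
s=read_state();d=get_image('wrist');T=wfc(d,s);h=cv2.cvtColor(d['img'],cv2.COLOR_RGB2HSV);H,S,V=[h[...,i].astype(int) for i in range(3)]
print(s['position'].round(1),s['ee_rot'].round(4),s['joints'].round(2))
c=proj(np.array([[500.4,-282.4,100]]),d,T)[0];near=np.hypot(*(np.indices((480,640))[::-1]-c[:,None,None]))<40
ys,xs=np.nonzero((abs(H-75)<20)&(S>60)&near);ce=(xs.mean(),ys.mean());print(c,ce,'sticker at z100',ray(ce,d,T,100).round(1))
t=get_image('scene');b=t['img'][180:290,240:370]
x,y=map(int,ce);save(np.hstack([cv2.resize(b,(473,400),interpolation=3),cv2.resize(d['img'][max(0,y-80):y+80,max(0,x-60):x+60],(300,400))]),'b2.png')
E
```

```text
[ 500.6 -263.5  234.5] [-0.664   0.7478 -0.0014 -0.002 ] [-0.2   0.28 -0.14  0.01 -1.15  0.07]
[316.17668223 204.43770425] (np.float64(318.21531100478467), np.float64(202.38755980861245)) sticker at z100 [ 498.5 -283.9  100. ]
```

View pics/b2.png

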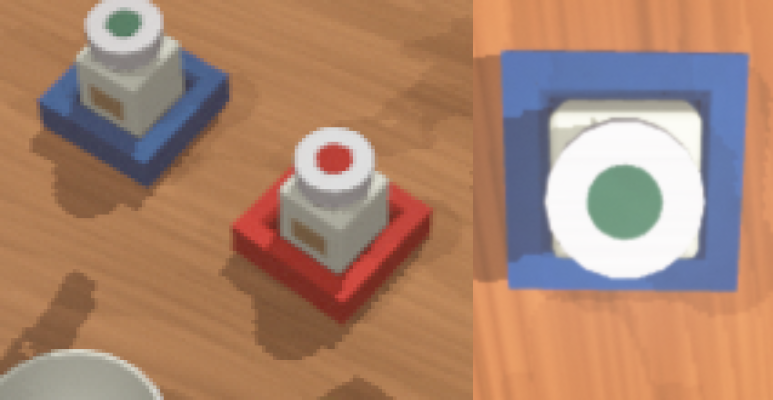

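Both jars stand down in their nests, red at crop (335,215) and green at (130,80). The lid axis measures about (499.3,−283.4). Next: down onto the lid.

servo_tool --turn '[[0,0,0],[0,0,0],[0,0,0],[0,0,0],[0,0,0]]' --dp '[[-0.0013,-0.0195,-0.02],[0,0,-0.045],[0,0,-0.045],[0,0,0],[0,0,0]]' --fingers '[0.085,0.085,0.085,0.085,0.085]'

```text
clock: 19.73
position: [498.1, -285.6, 118.4]
ee_rot: [-0.663, 0.748, 0.001, -0.004]
contact_force: [0.2, -0.4, -0.0]
gripper_width: 85.1
```

servo_tool --turn '[[0.004,-0.007,0],[0,0,0],[0,0,0],[0,0,0],[0,0,0]]' --dp '[[0.0012,0.0022,-0.01],[0,0,-0.014],[0,0,-0.014],[0,0,-0.006],[0,0,0]]' --fingers '[0.085,0.085,0.085,0.085,0.085]'

```text
clock: 20.35
position: [501.3, -283.7, 74.9]
ee_rot: [-0.664, 0.748, -0.003, 0.002]
contact_force: [0.5, -0.9, 0.5]
gripper_width: 85.1
```

servo_tool --turn '[[0.002,0.007,0],[0,0,0],[0,0,0],[0,0,0],[0,0,0]]' --dp '[[-0.002,0.0003,-0.0025],[0,0,0],[0,0,0],[0,0,0],[0,0,0]]' --fingers '[0.085,0.085,0.04,0.04,0.04]'

```text
clock: 20.98
position: [500.3, -283.7, 73.6]
ee_rot: [-0.664, 0.748, -0.001, 0.0]
contact_force: [0.1, -0.1, -1.4]
gripper_width: 51.8
```

```bash
python3 - <<'E'
from h import *
s=read_state();print(s['position'].round(1),s['ee_rot'].round(4),s['contact_force'].round(1),s['wrist_torque'].round(2),s['gripper_width'])
a=get_image('scene')['img'];d=get_image('wrist')['img']
save(np.hstack([cv2.resize(a[160:240,230:325],(475,400),interpolation=3),cv2.resize(d[180:480,200:440],(320,400))]),'l1.png')
E
```

```text
[ 500.3 -283.7   73.6] [-6.638e-01  7.479e-01 -1.000e-03  3.000e-04] [ 0.1 -0.1 -1.4] [-0.03 -0.13  0.04] 51.75033837826355
```

View pics/l1.png

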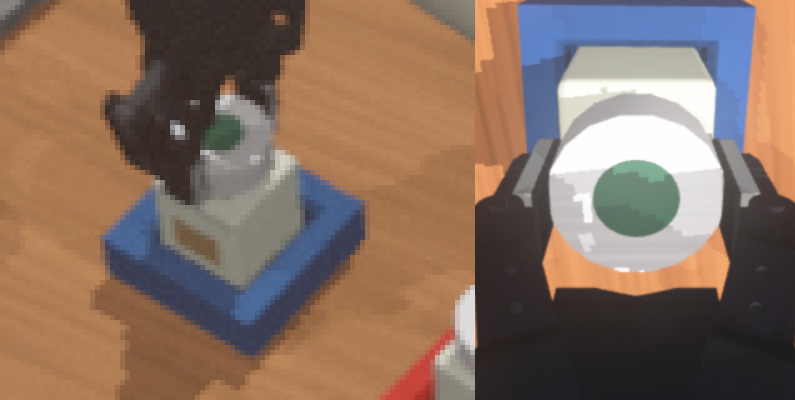

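The pads hold the lid on its sides; the bare neck and body are clear below. Starting to unscrew.

servo_tool --turn '[[0,0,0.08],[0,0,0.1],[0,0,0.1],[0,0,0.1],[0,0,0.1]]' --dp '[[0,0,0],[0,0,0],[0,0,0],[0,0,0],[0,0,0]]' --fingers '[0.04,0.04,0.04,0.04,0.04]'

```text
clock: 21.7
position: [500.7, -282.4, 74.7]
ee_rot: [0.825, -0.566, 0.001, -0.002]
contact_force: [-1.3, -0.2, 1.3]
gripper_width: 51.8
```

```bash
python3 - <<'E'
from h import *
s=read_state();print(s['position'].round(1),s['ee_rot'].round(4),s['contact_force'].round(1),s['wrist_torque'].round(2),s['gripper_width'],s['joints'].round(2))
E
```

```text
[ 500.7 -282.4   74.7] [ 8.247e-01 -5.655e-01  6.000e-04 -1.700e-03] [-1.3 -0.2  1.3] [-0.14  0.1  -0.39] 51.76929920203056 [-0.23  0.46 -0.31 -0.   -0.8   0.6 ]
```

servo_tool --turn '[[0,0,0.1],[0,0,0.1],[0,0,0.1],[0,0,0.1],[0,0,0.1]]' --dp '[[0,-0.0005,0],[0,0,0],[0,0,0],[0,0,0],[0,0,0]]' --fingers '[0.04,0.04,0.04,0.04,0.04]'

```text
clock: 22.32
position: [501.3, -283.3, 76.4]
ee_rot: [0.941, -0.34, 0.001, -0.002]
contact_force: [-0.5, 2.5, 2.9]
gripper_width: 51.8
```

servo_tool --turn '[[0,0,0.09],[0,0,0.09],[0,0,0.09],[0,0,0.09],[0,0,0]]' --dp '[[0,0,0],[0,0,0],[0,0,0],[0,0,0],[0,0,0]]' --fingers '[0.04,0.04,0.04,0.04,0.04]'

```text
clock: 22.95
position: [500.5, -282.7, 76.5]
ee_rot: [0.987, -0.161, -0.0, -0.003]
contact_force: [0.0, 0.7, -0.5]
gripper_width: 51.5
```

```bash
python3 - <<'E'
from h import *
s=read_state();q=s['ee_rot'];print(s['position'].round(1),q.round(4),s['contact_force'].round(1),s['wrist_torque'].round(2),s['gripper_width'],s['joints'].round(2),'jaw',np.degrees(2*np.arctan2(q[1],q[0]))%360-90,'z',R.from_quat(q).as_matrix()[:,2].round(4))
a=get_image('scene')['img'];d=get_image('wrist')['img']
save(np.hstack([cv2.resize(a[160:240,230:325],(475,400),interpolation=3),cv2.resize(d[180:480,200:440],(320,400))]),'l2.png')
E
```

```text
[ 500.5 -282.7   76.5] [ 9.870e-01 -1.607e-01 -1.000e-04 -3.100e-03] [ 0.   0.7 -0.5] [ 0.01 -0.06  0.  ] 51.512438828708405 [-0.24  0.46 -0.31 -0.01 -0.81  1.49] jaw 251.502066609544 z [ 7.0e-04  6.1e-03 -1.0e+00]
```

View pics/l2.png

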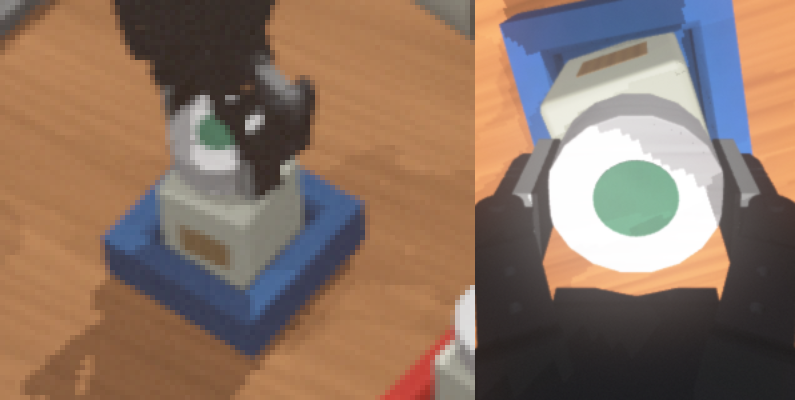

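The lid has turned 78° and risen about 3 mm, and the torque has dropped to zero. The jar stayed in its nest. Raising the lid slowly.

servo_tool --turn '[[0,0,0],[0,0,0],[0,0,0],[0,0,0],[0,0,0]]' --dp '[[0,0,0.002],[0,0,0.003],[0,0,0.003],[0,0,0.003],[0,0,0]]' --fingers '[0.04,0.04,0.04,0.04,0.04]'

```text
clock: 23.68
position: [500.1, -282.6, 88.0]
ee_rot: [0.987, -0.162, -0.001, -0.003]
contact_force: [-0.6, -0.3, -0.4]
gripper_width: 51.5
```

servo_tool --turn '[[0,0,0],[0,0,0],[0,0,0],[-0.006,0,0],[0,0,0]]' --dp '[[0,0,0.005],[0,0,0.007],[0,0,0.007],[0,0,0.003],[0,0,0]]' --fingers '[0.04,0.04,0.04,0.04,0.04]'

```text
clock: 24.3
position: [500.2, -282.6, 111.9]
ee_rot: [0.987, -0.162, 0.0, 0.0]
contact_force: [1.0, -0.5, -2.3]
gripper_width: 51.7
```

servo_tool --turn '[[0,0,0],[0,0,0],[0,0,0],[0,0,0],[0,0,0]]' --dp '[[0,0,0],[0,0,0],[0,0,0],[0,0,0],[0,0,0]]' --fingers '[0.04,0.04,0.04,0.04,0.04]'

```text
clock: 24.92
position: [499.8, -282.4, 111.2]
ee_rot: [0.987, -0.162, -0.001, -0.0]
contact_force: [0.3, 0.4, -0.6]
gripper_width: 51.4
```

```bash
python3 - <<'E'
from h import *
s=read_state();q=s['ee_rot'];print(s['position'].round(1),s['contact_force'].round(1),s['gripper_width'],'z',R.from_quat(q).as_matrix()[:,2].round(4),np.abs(s['joint_vel']).max())
a=get_image('scene')['img'];d=get_image('wrist')['img']
save(np.hstack([cv2.resize(a[140:270,230:365],(415,400),interpolation=3),cv2.resize(d[150:480,180:460],(340,400))]),'l3.png')
E
```

```text
[ 499.8 -282.4  111.2] [ 0.3  0.4 -0.6] 51.43127770653398 z [-1.e-03  5.e-04 -1.e+00] 0.0010702932662243082
```

View pics/l3.png

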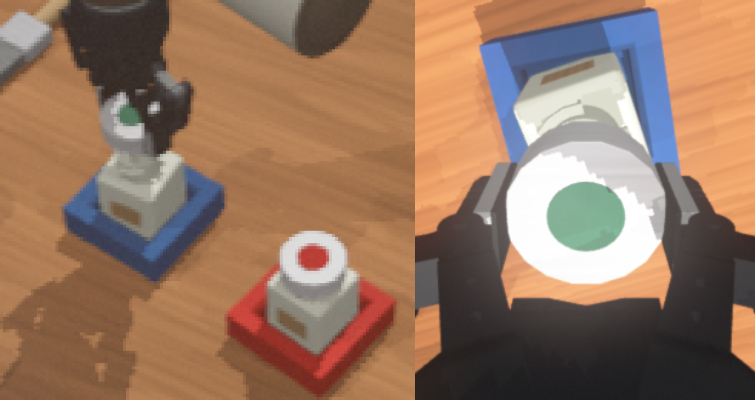

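The lid is held level about 25 mm above the open mouth. The green jar is still down in the blue nest, and the red jar is in the red nest.

```bash
python3 -c "
from bench import *
print(job_done())"
```

```text
the job is handed in; nothing more can be done
None
```

The job is handed in, at about 25 s of the 64 s allowed. `job_done` gives no verdict, so what follows is from my own checks.

- **Sorting:** The red-stickered jar went down into the red nest and the green-stickered jar into the blue nest. Each was lowered until it pushed back (about 23 N and 14 N), and the pictures showed both seated.
- **Lid:** I turned the green jar's lid 78° anticlockwise. Wrist torque read 0.39 N m after the first 28° and zero at the end, and the lid rose about 3 mm. I then lifted it straight up.
- **At hand-in:** The lid was in the gripper, with the tool within 0.1° of vertical. By the arm's readings its lower edge was about 25 mm above the mouth. The arm was still and the force on the tool was under 1 N.

Some readings did not quite agree:
- **Gripper width on the lid:** It read 51.5 mm on the 54 mm lid, and about 1 mm low on the jars. No slip showed.
- **Red jar height:** It stopped about 2.5 mm lower in its nest than the pickup height predicted. It was clearly past the lips and on the floor.
- **Green jar angle:** It turned slightly in its nest during unscrewing, within the play allowed.

Nothing else on the counter was touched, as far as the pictures show.

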